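Close a pinwheel layer of cartons on a pallet slab

TASK

Finish the layer of cartons on the wooden pallet slab: slide the green-striped and the blue-striped carton off the grey feed boards, without lifting or tipping them, into the two empty places beside the two white-striped cartons, so that all four form a pinwheel (each carton crosswise to its neighbours, a small square hole in the middle). Close them up snug and square, leave the two white-striped cartons where they are on the slab, and do not disturb the bottles; either carton may fill either place.

Things in the scene. Friction and masses are not known exactly. Their poses are not given: they have to be found in the camera images.
- slab: fixed deck, flat, 30 mm high: wooden slab 230 x 230 mm, a grey feed board 230 x 230 at its +y and -y sides; origin under the slab's centre at table level. Carton centres of the finished 214 mm square pinwheel in its frame (x, y, mm): set_near (-44, -63), set_far (44, 63), length along x; empty places (63, -44), (-63, 44), length along y; hole 38 mm square
- set_near: cardboard carton, 126 mm long (its x axis), 88 mm wide (y), 60 mm high, 0.3 to 0.55 kg, too wide for most grippers, white paper tape along the middle of its top, white stripes; origin at the centre of its underside; already in its place on the slab, loose
- set_far: cardboard carton, 126 mm long (its x axis), 88 mm wide (y), 60 mm high, 0.3 to 0.55 kg, too wide for most grippers, white paper tape along the middle of its top, white stripes; origin at the centre of its underside; already in its place on the slab, loose
- carton_green: cardboard carton, 126 mm long (its x axis), 88 mm wide (y), 60 mm high, 0.3 to 0.55 kg, too wide for most grippers, white paper tape along the middle of its top, green stripes; origin at the centre of its underside; starts on one of the feed boards, roughly lengthwise along the deck's y axis and askew
- carton_blue: cardboard carton, 126 mm long (its x axis), 88 mm wide (y), 60 mm high, 0.3 to 0.55 kg, too wide for most grippers, white paper tape along the middle of its top, blue stripes; origin at the centre of its underside; starts on the other feed board, likewise askew
- bottle_green: bystander: loose green bottle standing on the table by the deck, 54 mm across, 95 mm high; origin at the centre of its underside; leave alone
- bottle_white: bystander: loose white bottle standing on the table by the deck, 54 mm across, 95 mm high; origin at the centre of its underside; leave alone
- bottle_red: bystander: loose orange-red bottle standing on the table by the deck, 54 mm across, 95 mm high; origin at the centre of its underside; leave alone
Not all that is in view belongs to the job. Leave any pink, purple or yellow look-alike of the set_far alone.

How it is judged:
By the outcome, as a careful person would: the job done as asked, in the order asked, and still so for the second after the job is handed in, with the robot touching nothing.
It also fails if it takes over 70 s, if anything falls off the work surface, if the arm or the gripper's body presses on something with over 40 N, if the wrist force passes 120 N, or if a joint passes its speed limit or range.

ROBOT

A 6-joint arm with a two-finger parallel gripper is mounted at the origin on the work surface. World frame = base frame: x ahead of the robot, y to its left, z up, the work surface at z = 0. Lengths are in m, angles in degrees, forces in N, time in s.
With the tool pointing down it reaches from about 0.275 to 0.725 m from the base axis. Payload 15.9 kg.
Tool frame: the origin (TCP) lies on the centre line of the jaws, within the pads' length; the fingertips stand 11 mm ahead of it and the grasp point (between the pads) lies 8 mm behind it (arm.nose_length is the distance from the TCP to the fingertips, in m); z points along the fingers, y is the line along which they close (so a half turn about z gives the same grasp; the last joint's range is limited). The gripper opens to 85 mm and grips with 20 to 120 N. Pads are 22 mm wide; open, the fingers measure 114 mm over their backs; the gripper's body (76 mm by 85 mm) begins 54 mm behind the grasp point. The pads swing forward as they close: fully open they stand 13 mm farther back than shut.
Start: joints at [-74.599, 12.198, -1.971, 75.831, 0, 90], TCP at [0.133, -0.482, 0.212] pointing down, gripper open.
Joint ranges: [-170.91, 170.91], [-42.67, 98.43], [-65.05, 77.54], [-120.47, 116.71], [-90, 82.35], [-180, 180]. Speed limits (degrees/s): [108.29, 108.29, 136.94, 147.25, 180, 180].

INTERFACE

Orientations are given as [roll, pitch, yaw] about the fixed x, y, z axes, in that order (R = Rz(yaw) Ry(pitch) Rx(roll)).
In Python, from rig import arm gives the robot as it stands.
- The arm moves only by the tool move_arm, never from a script. Its argument "plan" is a list of rows, each a list of 7 numbers: the finger opening in mm, from 0 to 85.4, then the shift along the tool's x, y, z in mm, then the turn, a rotation vector about the tool's x, y, z in rad. In form: [[fingers, tx, ty, tz, rx, ry, rz], ...]. A call has 1 to 20 rows; each row is the pose to reach, as a shift and turn from the pose commanded when the call began, along the tool's axes at that moment; what a row does not reach only later rows make up. A row lasts 1/12 s, in which the tool goes at most 41.7 mm and 7.16 degrees, less where a joint would pass 70% of its speed; a pose out of reach is approached as far as the arm can. A call with a gripper value outside its range is refused whole. The fingers move at their own pace and stop on an object; the grip force is fixed at half the most. Time passes only in rows, so rows that repeat a pose let the fingers close. It gives the time, the measured TCP pose, the force, the opening and the grip force at its end, in the units of the state.
- arm.observe(): the state, without advancing time (a new reading comes with each control period).
- arm.camera(name): name is "scene" or "top"; returns a dict with "image" (400x640x3 uint8, blue, green, red), "z_map" (400x640 float32, m along the optical axis (not along the pixel's ray), 0 where there is no reading), "K" (3x3 intrinsics, pixels), "eye" and "rotation" of the camera in the world. Camera axes: x right, y down, z forward; pixel columns grow to the right and rows downward; lengths in m; the calibration is good to about 2 mm. A picture is of the moment at which its call begins.
- arm.finish_job(): hands the job in; it is judged then, once.
The state is a dict: "clock": time; "qpos": joint angles; "qd": joint speeds; "tau": joint torques, N m; "tcp_pos": TCP position; "ee_rot": TCP orientation; "force": force on the tool from outside, world axes, zero at the start; "moment": the same for the moment, N m; "grip_width": opening from 0.0 (shut) to 1.0 (fully open); "grip_force": force on a finger pad.
Only numpy, scipy, OpenCV 4.12 (cv2) and the standard library are available. Lean on these libraries where they do the work, as an engineer would, in place of code of your own. Each camera call takes 0.05 s, during which the arm holds its last target. There are 200 camera calls.

## Working session

There is one attempt and no reset: what is moved stays moved. The work goes in short steps, Python scripts to look and compute and a tool call to move; the robot and the scene stay as the last step left them, time stands still between calls to the robot, and variables do not carry over. Pictures are saved under pics/ and viewed, at most 10 in all, crops included, and the job is handed in when it is done.

Besides the shell and the picture viewer there is one more tool, called after "Call:" as name(argument=value, ...) on one line, values as JSON. move_arm: Moves the arm, as the interface text tells. Its arguments: {"type":"object","properties":{"plan":{"type":"array","items":{"type":"array","items":{"type":"number"}}}},"required":["plan"]}

```bash
ls; mkdir -p pics; python3 - <<'E'
from rig import arm
import cv2,numpy as np
s=arm.observe();print(s)
for n in("top","scene"):
    c=arm.camera(n);cv2.imwrite(f"pics/{n}0.png",c["image"]);np.savez(f"{n}0.npz",**c);print(n,c["K"],c["eye"],c["rotation"])
E
```

```text
pics
{'clock': 0.0, 'qpos': array([-7.46001742e+01,  1.22255106e+01, -2.00811232e+00,  7.58325230e+01,
        2.07935535e-03,  9.00017809e+01]), 'qd': array([-0.00022964, -0.01741356, -0.05044015, -0.02704097,  0.05993371,
        0.04726279]), 'tau': array([ 3.57527111e-03, -6.86148262e+01,  4.87119269e+01,  1.74430601e-02,
        1.71582019e-04, -9.92690389e-06]), 'tcp_pos': array([ 0.13268987, -0.48168754,  0.2119109 ]), 'ee_rot': array([-1.79933854e+02, -2.07729799e-03,  1.53980425e+01]), 'force': array([-0.03028252, -0.73465631, -0.05061443]), 'moment': array([ 0.0203852 , -0.06619036,  0.00667858]), 'grip_force': 0.0, 'grip_width': 0.9995241728836999}
top [[404.81912127   0.         314.08620146]
 [  0.         404.81912127 199.30050661]
 [  0.           0.           1.        ]] [0.38798565 0.01875695 1.26767339] [-171.42733384   -0.18821121  -90.17386982]
scene [[479.6158864    0.         317.28429793]
 [  0.         479.6158864  202.81013794]
 [  0.           0.           1.        ]] [1.35292973 0.23967941 1.17044805] [-1.44289943e+02  1.35264182e-01  1.05960540e+02]
```

View pics/top0.png

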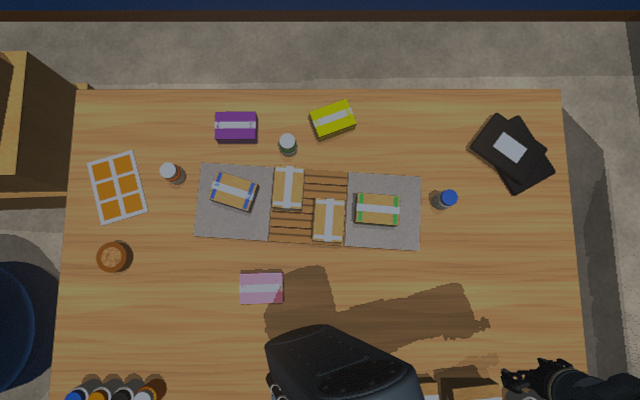

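View pics/scene0.png

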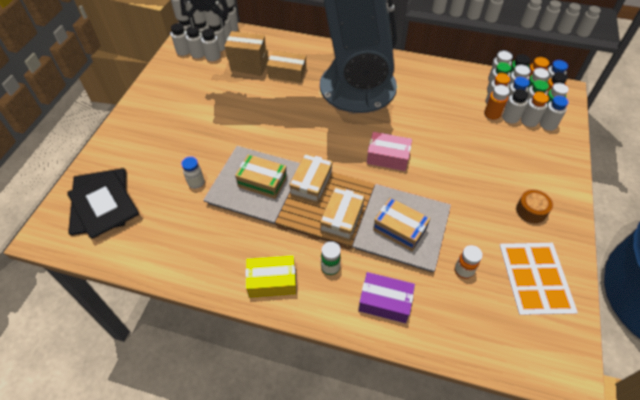

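The top view (robot at the bottom, +x up, +y left) shows the slab at about (308,205). The white-striped cartons are at (288,187) and (328,220), green is on the right board at (377,209) and blue on the left board at (233,191). The empty places are upper right and lower left. Bottles stand at (288,143), (172,173) and (446,199).

```bash
cat > h.py <<'E'
import numpy as np,cv2
from scipy.spatial.transform import Rotation as R
def cloud(c):
    K=c["K"];z=c["z_map"].astype(float);v,u=np.mgrid[:400,:640]
    p=np.stack([(u-K[0,2])/K[0,0]*z,(v-K[1,2])/K[1,1]*z,z],-1)
    return p@R.from_euler('xyz',c["rotation"],degrees=True).as_matrix().T+c["eye"]
def ortho(c,zp,x0=.22,x1=.62,y0=-.33,y1=.37,s=1100):
    # rectified picture of plane z=zp; px/m=s; rows: x downwards from x1, cols: y from y1 to y0
    w,h=int((y1-y0)*s),int((x1-x0)*s)
    r,q=np.mgrid[:h,:w];P=np.stack([x1-r/s,y1-q/s,np.full(r.shape,zp)],-1)-c["eye"]
    P=P@R.from_euler('xyz',c["rotation"],degrees=True).as_matrix();K=c["K"]
    return cv2.remap(c["image"],(P[...,0]/P[...,2]*K[0,0]+K[0,2]).astype('f4'),(P[...,1]/P[...,2]*K[1,1]+K[1,2]).astype('f4'),cv2.INTER_CUBIC)
def rects(c,lo,hi,amin=150):
    W=cloud(c);m=((W[...,2]>lo)&(W[...,2]<hi)&(c["z_map"]>0)&(W[...,0]>.2)&(W[...,0]<.7)&(abs(W[...,1])<.42)).astype('u1')
    n,l=cv2.connectedComponents(m)
    for i in range(1,n):
        P=W[l==i]
        if len(P)<amin: continue
        (cx,cy),(w,h),a=cv2.minAreaRect((P[:,:2]*1000).astype('f4'))
        v,u=np.argwhere(l==i).mean(0)
        print(f"px({u:.0f},{v:.0f}) n{len(P)} c({cx:.1f},{cy:.1f}) size {w:.0f}x{h:.0f} ang {a:.1f} z {np.median(P[:,2])*1000:.1f}")
E
python3 - <<'E'
from h import *
for n in("top","scene"):
    c=dict(np.load(n+"0.npz"));print(n);rects(c,.08,.099,60);rects(c,.022,.038)
c=dict(np.load("top0.npz"));cv2.imwrite("pics/o.png",ortho(c,.09))
E
```

```text
top
px(288,187) n1263 c(603.4,90.8) size 88x127 ang 85.9 z 91.3
px(233,191) n1275 c(592.3,254.6) size 127x88 ang 72.3 z 91.3
px(449,198) n203 c(569.2,-382.4) size 47x45 ang 89.6 z 95.4
px(378,209) n1297 c(537.7,-173.2) size 127x89 ang 85.1 z 91.4
px(329,220) n1293 c(505.7,-28.9) size 88x127 ang 85.7 z 91.3
px(310,208) n10906 c(554.9,31.2) size 691x231 ang 86.1 z 31.2
scene
px(311,173) n1091 c(505.9,-24.2) size 89x130 ang 85.0 z 90.3
px(261,171) n1100 c(538.7,-168.4) size 128x92 ang 84.5 z 90.0
px(190,163) n202 c(571.6,-378.1) size 48x48 ang 76.7 z 94.5
px(342,209) n1267 c(604.1,95.4) size 88x134 ang 85.9 z 90.2
px(402,219) n1353 c(592.6,258.2) size 128x93 ang 73.2 z 90.6
px(332,210) n9236 c(554.6,34.7) size 692x236 ang 86.0 z 30.4
```

View pics/o.png

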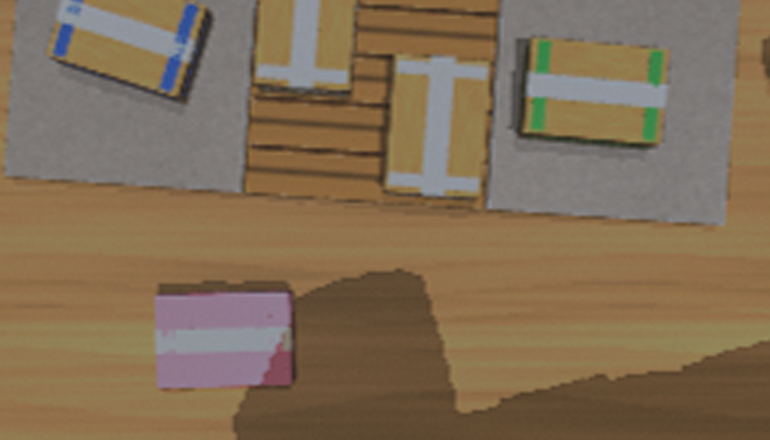

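Poses agree: the cartons are 127x88 with tops at about 90 mm, and the deck yaw is about -3.9°. The two cameras differ by 4.5 mm in y, so I average them. Next I work out the first move, to behind green's -x face.

```bash
cat >> h.py <<'E'
C=np.array([554.8,32.9]);A=np.deg2rad(-3.9);D=np.array([[np.cos(A),-np.sin(A)],[np.sin(A),np.cos(A)]])
def deck(w): return D.T@(np.asarray(w)-C)
def state(s):
    p=s["tcp_pos"]*1000
    print("clk %.2f deck"%s["clock"],deck(p[:2]).round(1),"z %.1f"%p[2],"rot",s["ee_rot"].round(2),"F(deck)",(D.T@s["force"][:2]).round(1),s["force"][2].round(1),"q",s["qpos"].round(0))
def delta(s,x,y,z,yaw):
    "row to reach deck x,y, world z (mm), yaw rel. deck (deg)"
    Rt=R.from_euler('xyz',s["ee_rot"],degrees=True);w=np.r_[C+D@[x,y],z]
    G=R.from_euler('xyz',[180,0,yaw-3.9],degrees=True)
    return (Rt.inv().apply(w-s["tcp_pos"]*1000)).round(1),(Rt.inv()*G).as_rotvec().round(3)
E
python3 - <<'E'
from h import *
from rig import arm
s=arm.observe();state(s);print(delta(s,-70,-204.5,150,-1),delta(s,-70,-204.5,50,-1))
E
```

```text
clk 0.10 deck [-386.1 -542.1] z 212.0 rot [-179.94   -0.     15.4 ] F(deck) [0.3 0.4] -0.2 q [-75.  12.  -2.  76.   0.  90.]
(array([ 409.9, -214.1,   62.2]), array([-0.001,  0.   ,  0.354])) (array([ 409.9, -214. ,  162.2]), array([-0.001,  0.   ,  0.354]))
```

Call:
move_arm(plan=[[85,410,-214,62,0,0,0.354],[85,410,-214,62,0,0,0.354],[85,410,-214,62,0,0,0.354],[85,410,-214,62,0,0,0.354],[85,410,-214,62,0,0,0.354],[85,410,-214,62,0,0,0.354],[85,410,-214,62,0,0,0.354],[85,410,-214,62,0,0,0.354],[85,410,-214,62,0,0,0.354],[85,410,-214,62,0,0,0.354],[85,410,-214,62,0,0,0.354],[85,410,-214,62,0,0,0.354],[85,410,-214,62,0,0,0.354],[85,410,-214,62,0,0,0.354],[85,410,-214,62,0,0,0.354],[85,410,-214,62,0,0,0.354],[85,410,-214,62,0,0,0.354]])

```text
clock: 1.52
tcp_pos: [0.4706, -0.1677, 0.1506]
ee_rot: [180.0, -0.0, -5.0]
force: [0.3, 0.6, -0.5]
grip_width: 0.992
grip_force: 0.0
```

```bash
python3 - <<'E'
from h import *
from rig import arm
s=arm.observe();state(s);print(delta(s,-70,-204.5,50,-1),delta(s,66,-204.5,50,0))
E
```

```text
clk 1.52 deck [ -70.3 -205.8] z 150.6 rot [ 1.7999e+02 -1.0000e-02 -4.9700e+00] F(deck) [0.3 0.6] -0.5 q [-20.  13. -10.  67.  -0. 165.]
(array([  0.3,  -1.3, 100.6]), array([ 0.   , -0.   , -0.001])) (array([136.3,  -3.9, 100.7]), array([ 0.   , -0.   , -0.019]))
```

Call:
move_arm(plan=[[85,0,-1,35,0,0,0],[85,0,-1,70,0,0,0],[85,0,-1,100,0,0,0],[85,0,-1,100,0,0,0],[85,6,-1,100,0,0,0],[85,11,-1,100,0,0,0],[85,17,-1,100,0,0,0],[85,23,-1,100,0,0,-0.01],[85,29,-1,100,0,0,-0.017],[85,35,-2,100,0,0,-0.017],[85,41,-2,100,0,0,-0.017],[85,47,-2,100,0,0,-0.017],[85,53,-2,100,0,0,-0.017],[85,58,-2,100,0,0,-0.017],[85,63,-2,100,0,0,-0.017],[85,66,-2,100,0,0,-0.017],[85,68,-2,100,0,0,-0.017],[85,68,-2,100,0,0,-0.017]])

```text
clock: 3.02
tcp_pos: [0.5396, -0.1707, 0.0503]
ee_rot: [-180.0, -0.0, -3.9]
force: [-0.2, -0.4, 1.0]
grip_width: 0.993
grip_force: 0.0
```

```bash
cat >> h.py <<'E'
def look(arm,tag=None):
    for n in("top","scene"):
        c=arm.camera(n);W=cloud(c)
        m=((W[...,2]>.081)&(W[...,2]<.098)&(c["z_map"]>0)&(W[...,0]>.3)&(W[...,0]<.72)&(W[...,1]<.36)&(W[...,1]>-.3)).astype('u1')
        k,l=cv2.connectedComponents(m)
        off=np.array([554.9,31.2] if n=="top" else [554.6,34.7])
        for i in range(1,k):
            P=W[l==i]
            if len(P)<300: continue
            r=cv2.minAreaRect(((P[:,:2]*1000-off)@D).astype('f4'))
            print(n,len(P),np.round(r[0],1),np.round(r[1]),round(r[2],1))
        if tag: cv2.imwrite(f"pics/{n}{tag}.png",c["image"])
        if tag and n=="top":cv2.imwrite(f"pics/o{tag}.png",ortho(c,.09,.4,.72,-.3,.37))
E
python3 - <<'E'
from h import *
from rig import arm
s=arm.observe();state(s);look(arm,"1")
E
```

```text
clk 3.02 deck [  -1.3 -204.1] z 50.3 rot [-1.8e+02 -1.0e-02 -3.9e+00] F(deck) [-0.2 -0.4] 1.0 q [-18.  24.  -9.  57.   0. 166.]
top 1256 [44.2 62.7] [ 88. 127.] 89.8
top 1277 [ 22.3 225.8] [128.  88.] 76.1
top 420 [  58.9 -167.8] [56. 80.] 87.0
top 1290 [-45.1 -63.4] [ 88. 126.] 89.5
scene 1081 [-44.4 -61.5] [ 88. 132.] 89.5
scene 1183 [  45.  -202.4] [129. 111.] 88.2
scene 1259 [44.8 63.9] [ 88. 131.] 89.8
scene 1341 [ 22.1 226.1] [127.  95.] 75.3
```

Call:
move_arm(plan=[[85,-8,0,0,0,0,0],[85,-10,0,-40,0,0,0],[85,-10,0,-80,0,0,0],[40,10,30,-90,0,0,-0.12],[40,30,60,-90,0,0,-0.24],[40,50,80,-90,0,0,-0.36],[40,65,90,-90,0,0,-0.48],[40,65,90,-90,0,0,-0.6],[40,65,90,-90,0,0,-0.72],[40,65,90,-90,0,0,-0.84],[40,65,90,-90,0,0,-0.96],[40,65,90,-90,0,0,-1.08],[40,65,90,-90,0,0,-1.2],[40,65,90,-90,0,0,-1.32],[40,65,90,-90,0,0,-1.44],[40,65,90,-90,0,0,-1.571],[40,65,90,-90,0,0,-1.571],[40,65,90,-90,0,0,-1.571]])

```text
clock: 4.62
tcp_pos: [0.5975, -0.2648, 0.1405]
ee_rot: [180.0, -0.0, 85.9]
force: [-0.4, 0.9, -0.1]
grip_width: 0.469
grip_force: 0.0
```

```bash
python3 - <<'E'
from h import *
from rig import arm
s=arm.observe();state(s);look(arm,"2");print(delta(s,64,-291,50,90))
E
```

```text
clk 4.62 deck [  62.8 -294.2] z 140.5 rot [180.   -0.   85.9] F(deck) [-0.5  0.8] -0.1 q [-24.  32.  16.  74.   0.  70.]
top 1265 [44.3 62.7] [ 88. 127.] 89.9
top 1266 [ 22.  225.6] [127.  88.] 76.0
top 1265 [  53.5 -204.1] [ 89. 128.] 0.3
top 1291 [-45.3 -63.4] [ 88. 127.] 89.7
scene 1075 [-44.5 -62.3] [ 90. 130.] 89.8
scene 1158 [  54.2 -202.8] [129.  93.] 89.8
scene 1263 [44.7 63.6] [133.  89.] 0.0
scene 1340 [ 22.3 226.8] [127.  94.] 76.8
(array([ 3.2,  1.1, 90.5]), array([ 0.   , -0.   , -0.003]))
```

View pics/scene2.png

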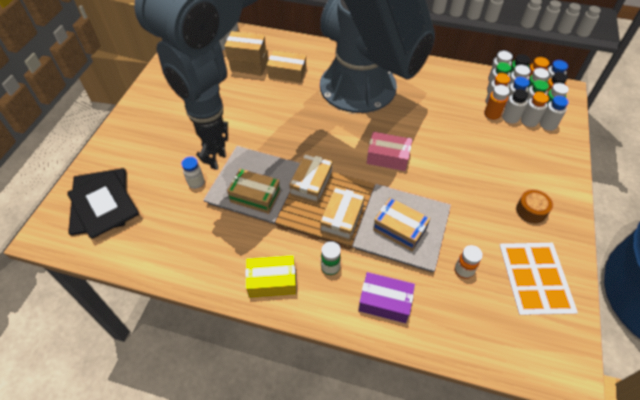

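The scene view shows green now square on the left board near (253,188), but still about 11 mm short in x. The robot's x agrees with the cameras, so I go back and push further.

Call:
move_arm(plan=[[85,20,-25,0,0,0,0.12],[85,50,-60,0,0,0,0.24],[85,80,-83,0,0,0,0.36],[85,90,-83,0,0,0,0.48],[85,90,-83,0,0,0,0.6],[85,90,-83,0,0,0,0.72],[85,90,-83,0,0,0,0.84],[85,90,-83,0,0,0,0.96],[85,90,-83,0,0,0,1.08],[85,90,-83,0,0,0,1.2],[85,90,-83,0,0,0,1.32],[85,90,-83,0,0,0,1.44],[85,90,-83,0,0,0,1.568],[85,90,-83,30,0,0,1.568],[85,90,-83,60,0,0,1.568],[85,90,-83,90,0,0,1.568],[85,90,-83,90,0,0,1.568]])

```text
clock: 6.13
tcp_pos: [0.5179, -0.1684, 0.0456]
ee_rot: [-179.9, 0.4, -3.9]
force: [-2.5, -0.2, -1.7]
grip_width: 0.994
grip_force: 0.0
```

```bash
python3 - <<'E'
from h import *
from rig import arm
s=arm.observe();state(s);print(delta(s,10.5,-204,50,0))
E
```

```text
clk 6.13 deck [ -23.1 -203.3] z 45.6 rot [-179.9    0.4   -3.9] F(deck) [-2.4 -0.4] -1.7 q [-18.  23. -12.  55.  -0. 166.]
(array([33.6,  0.7, -4.6]), array([-0.002,  0.007,  0.   ]))
```

Call:
move_arm(plan=[[85,5,0,0,0,0,0],[85,10,0,0,0,0,0],[85,15,0,0,0,0,0],[85,20,0,0,0,0,0],[85,25,0,0,0,0,0],[85,29,0,0,0,0,0],[85,31,0,0,0,0,0],[85,31,0,0,0,0,0],[85,22,0,0,0,0,0],[85,20,0,-40,0,0,0],[85,20,0,-80,0,0,0],[40,40,30,-90,0,0,-0.12],[40,60,60,-90,0,0,-0.24],[40,80,90,-90,0,0,-0.36],[40,85,91,-90,0,0,-0.48],[40,85,91,-90,0,0,-0.6],[40,85,91,-90,0,0,-0.72],[40,85,91,-90,0,0,-0.84],[40,85,91,-90,0,0,-0.96],[40,85,91,-90,0,0,-1.08]])

```text
clock: 7.8
tcp_pos: [0.6001, -0.2658, 0.1404]
ee_rot: [180.0, -0.0, 58.5]
force: [0.0, -1.1, -0.2]
grip_width: 0.469
grip_force: 0.0
```

```bash
python3 - <<'E'
from h import *
from rig import arm
s=arm.observe();state(s);look(arm);print(delta(s,65,-295,140,90))
E
```

```text
clk 7.80 deck [  65.6 -294.9] z 140.4 rot [ 1.7999e+02 -1.0000e-02  5.8480e+01] F(deck) [ 0.1 -1.1] -0.2 q [-24.  32.  17.  75.   0.  98.]
top 1255 [44.5 62.8] [ 88. 128.] 89.8
top 1275 [ 22.2 224.9] [127.  89.] 76.1
top 1263 [  66.  -203.2] [127.  89.] 89.6
top 1285 [-45.3 -63.4] [ 88. 126.] 89.5
scene 1080 [-45.3 -62.3] [ 89. 132.] 90.0
scene 1171 [  67.8 -201.3] [128.  92.] 89.4
scene 1257 [44.3 63.4] [132.  89.] 0.2
scene 1342 [ 22.6 226.4] [127.  94.] 75.5
(array([-0.3, -0.5,  0.3]), array([ 0.   , -0.   , -0.482]))
```

Call:
move_arm(plan=[[40,0,0,0,0,0,-0.12],[40,0,0,0,0,0,-0.24],[40,0,0,0,0,0,-0.36],[40,0,0,0,0,0,-0.482],[40,0,0,30,0,0,-0.482],[40,0,0,60,0,0,-0.482],[40,0,0,90,0,0,-0.482],[40,0,0,90,0,0,-0.482]])

```text
clock: 8.57
tcp_pos: [0.5969, -0.2644, 0.0447]
ee_rot: [-179.6, -0.2, 85.5]
force: [-1.6, -0.2, -1.5]
grip_width: 0.469
grip_force: 0.0
```

```bash
python3 - <<'E'
from h import *
from rig import arm
s=arm.observe();state(s);print(delta(s,65.5,-122,50,90))
E
```

```text
clk 8.57 deck [  62.3 -293.7] z 44.7 rot [-1.7958e+02 -1.5000e-01  8.5500e+01] F(deck) [-1.6 -0.3] -1.5 q [-24.  35.   7.  63.   0.  71.]
(array([171.7,   1.4,  -4.8]), array([-0.007, -0.003, -0.01 ]))
```

Call:
move_arm(plan=[[40,7,0,0,0,0,0],[40,14,0,0,0,0,0],[40,20,0,0,0,0,0],[40,27,0,0,0,0,0],[40,36,0,0,0,0,0],[40,46,0,0,0,0,0],[40,56,0,0,0,0,0],[40,66,0,0,0,0,0],[40,76,0,0,0,0,0],[40,86,0,0,0,0,0],[40,96,0,0,0,0,0],[40,106,0,0,0,0,0],[40,116,0,0,0,0,0],[40,126,0,0,0,0,0],[40,136,0,0,0,0,0],[40,146,0,0,0,0,0],[40,154,0,0,0,0,0],[40,160,0,0,0,0,0],[40,164,0,0,0,0,0],[40,166,0,0,0,0,0]])

```text
clock: 10.23
tcp_pos: [0.6123, -0.0996, 0.0504]
ee_rot: [-180.0, -0.0, 85.8]
force: [0.2, -2.2, 2.2]
grip_width: 0.47
grip_force: 1.6
```

```bash
python3 - <<'E'
from h import *
from rig import arm
s=arm.observe();state(s);look(arm,"3");print(delta(s,65,-118.2,50,90))
E
```

```text
clk 10.23 deck [  66.4 -128.3] z 50.4 rot [-179.99   -0.     85.78] F(deck) [ 0.3 -2.2] 2.2 q [-9. 30.  1. 60.  0. 85.]
top 1260 [43.9 62.8] [ 88. 127.] 89.8
top 1335 [  2.1 -35.3] [ 90. 220.] 89.1
top 1272 [ 22.  225.3] [127.  88.] 76.0
scene 2365 [  1.  -60.1] [144. 226.] 88.8
scene 1255 [44.7 63.7] [ 89. 130.] 89.7
scene 1332 [ 23.3 226.1] [127.  94.] 76.1
(array([10.1, -1.5,  0.4]), array([-0.   , -0.   , -0.006]))
```

View pics/o3.png

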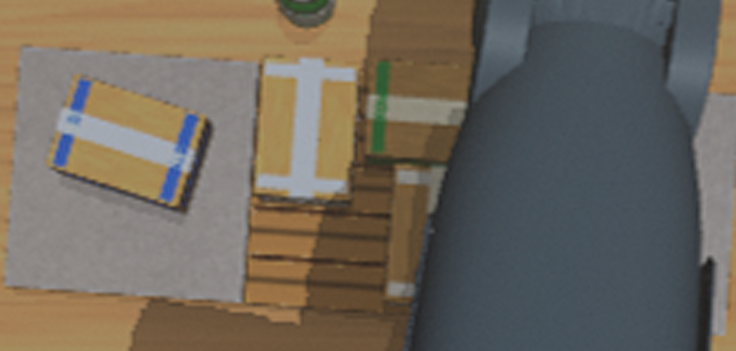

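Green is in its place, with a gap of about 9 mm (columns 356 to 366) left to the far white carton. I close it gently.

Call:
move_arm(plan=[[40,3,-0.5,0,0,0,-0.005],[40,5,-1,0,0,0,-0.005],[40,7,-1,0,0,0,-0.005],[40,8,-1,0,0,0,-0.005],[40,8,-1,0,0,0,-0.005],[40,8,-1,0,0,0,-0.005]])

```text
clock: 10.83
tcp_pos: [0.6119, -0.092, 0.0504]
ee_rot: [-180.0, -0.0, 86.1]
force: [0.2, 0.2, 0.0]
grip_width: 0.469
grip_force: 0.0
```

```bash
python3 - <<'E'
from h import *
from rig import arm
s=arm.observe();state(s)
c=arm.camera("top");o=ortho(c,.09,.48,.69,-.08,.17,2800);cv2.imwrite("pics/o4.png",o)
E
```

```text
clk 10.83 deck [  65.5 -120.7] z 50.4 rot [-1.800e+02 -2.000e-02  8.606e+01] F(deck) [0.2 0.2] 0.0 q [-9. 30.  0. 60.  0. 85.]
```

View pics/o4.png

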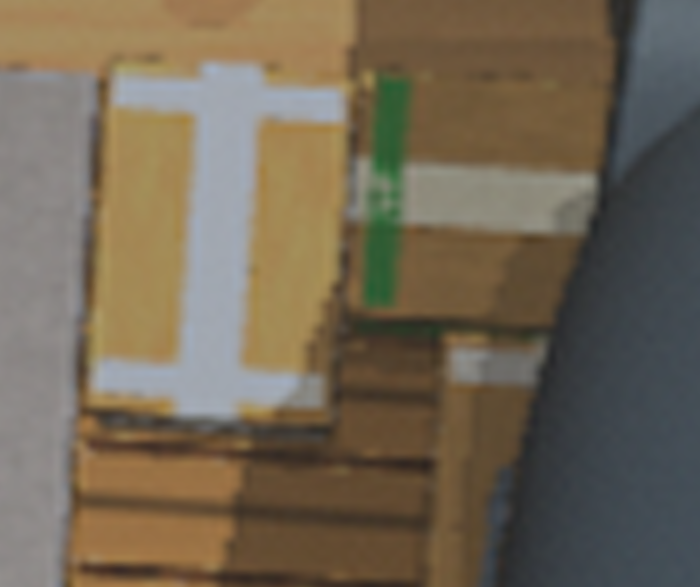

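Call:
move_arm(plan=[[40,1,0,0,0,0,0],[40,2,0,0,0,0,0],[40,2,0,0,0,0,0],[40,2,0,0,0,0,0],[40,-8,0,0,0,0,0],[40,-20,0,0,0,0,0],[40,-20,0,-30,0,0,0],[40,-20,0,-60,0,0,0],[40,-20,0,-90,0,0,0],[85,-30,30,-90,0,0,0.12],[85,-40,50,-90,0,0,0.24],[85,-40,60,-90,0,0,0.36],[85,-40,60,-90,0,0,0.48],[85,-40,60,-90,0,0,0.6],[85,-40,60,-90,0,0,0.72],[85,-40,60,-90,0,0,0.84],[85,-40,60,-90,0,0,0.96],[85,-40,60,-90,0,0,1.08],[85,-40,60,-90,0,0,1.2],[85,-40,60,-90,0,0,1.32]])

```text
clock: 12.55
tcp_pos: [0.6688, -0.1376, 0.1403]
ee_rot: [-180.0, 0.0, 10.0]
force: [-0.4, -0.5, 0.2]
grip_width: 0.993
grip_force: 0.0
```

```bash
python3 - <<'E'
from h import *
from rig import arm
s=arm.observe();state(s);look(arm)
print(delta(s,130,-44,140,0),delta(s,119,-44,50,0))
E
```

```text
clk 12.55 deck [ 125.4 -162.3] z 140.3 rot [-180.      0.     10.04] F(deck) [-0.4 -0.5] 0.2 q [-12.  36.  23.  77.  -0. 158.]
top 3366 [2.3 2. ] [214. 218.] 88.6
top 1272 [ 21.9 225. ] [128.  88.] 76.1
scene 3578 [1.2 0.5] [225. 216.] 0.1
scene 1335 [ 22.9 226.1] [127.  94.] 76.0
(array([  33. , -113.7,    0.3]), array([-0.   ,  0.   ,  0.243])) (array([  22.3, -116.4,   90.3]), array([-0.   ,  0.   ,  0.243]))
```

Call:
move_arm(plan=[[85,10,-35,0,0,0,0.12],[85,20,-70,0,0,0,0.243],[85,34,-105,0,0,0,0.243],[85,34,-107,0,0,0,0.243],[85,34,-107,0,0,0,0.243],[85,34,-107,30,0,0,0.243],[85,34,-107,60,0,0,0.243],[85,34,-107,85,0,0,0.243],[85,34,-107,90,0,0,0.243],[85,34,-107,90,0,0,0.243],[85,34,-107,90,0,0,0.243],[85,34,-107,90,0,0,0.243]])

```text
clock: 13.65
tcp_pos: [0.684, -0.0322, 0.0525]
ee_rot: [-179.7, -0.2, -2.7]
force: [0.2, 0.0, 1.0]
grip_width: 0.996
grip_force: 0.0
```

```bash
python3 - <<'E'
from h import *
from rig import arm
s=arm.observe();state(s)
print(delta(s,117,-50,50,0))
E
```

```text
clk 13.65 deck [133.3 -56.2] z 52.5 rot [-1.7968e+02 -1.5000e-01 -2.7400e+00] F(deck) [0.2 0.1] 1.0 q [ -3.  38.  14.  66.   0. 180.]
(array([-16.2,  -6.5,   2.5]), array([-0.006, -0.003,  0.02 ]))
```

Joint 6 is at its limit at this yaw, so I raise the tool and make the equivalent half turn.

Call:
move_arm(plan=[[85,0,0,-40,0,0,0],[85,0,0,-80,0,0,0],[85,0,0,-90,0,0,-0.12],[85,0,0,-90,0,0,-0.24],[85,0,0,-90,0,0,-0.36],[85,0,0,-90,0,0,-0.48],[85,0,0,-90,0,0,-0.6],[85,0,0,-90,0,0,-0.72],[85,0,0,-90,0,0,-0.84],[85,0,0,-90,0,0,-0.96],[85,0,0,-90,0,0,-1.08],[85,0,0,-90,0,0,-1.2],[85,0,0,-90,0,0,-1.32],[85,0,0,-90,0,0,-1.44],[85,0,0,-90,0,0,-1.56],[85,0,0,-90,0,0,-1.68],[85,0,0,-90,0,0,-1.8],[85,0,0,-90,0,0,-1.92],[85,0,0,-90,0,0,-2.04],[85,0,0,-90,0,0,-2.16]])

```text
clock: 15.32
tcp_pos: [0.6835, -0.0323, 0.1424]
ee_rot: [179.7, -0.2, 121.4]
force: [0.8, -0.4, 0.2]
grip_width: 0.997
grip_force: 0.0
```

```bash
python3 - <<'E'
from h import *
from rig import arm
s=arm.observe();state(s)
print(delta(s,132,-48,140,180),delta(s,132,-48,50,180))
E
```

```text
clk 15.32 deck [132.8 -56.3] z 142.4 rot [179.69  -0.19 121.38] F(deck) [ 0.8 -0.4] 0.2 q [-3. 36. 23. 77.  0. 56.]
(array([7.2, 4.1, 2.5]), array([ 0.006, -0.   , -0.955])) (array([ 6.9,  3.6, 92.5]), array([ 0.006, -0.   , -0.955]))
```

Call:
move_arm(plan=[[85,7,4,2,0,0,-0.12],[85,7,4,2,0,0,-0.24],[85,7,4,2,0,0,-0.36],[85,7,4,2,0,0,-0.48],[85,7,4,2,0,0,-0.6],[85,7,4,2,0,0,-0.72],[85,7,4,2,0,0,-0.84],[85,7,4,2,0.006,0,-0.955],[85,7,4,2,0.006,0,-0.955],[85,7,4,30,0.006,0,-0.955],[85,7,4,60,0.006,0,-0.955],[85,7,4,85,0.006,0,-0.955],[85,7,4,92,0.006,0,-0.955],[85,7,4,92,0.006,0,-0.955],[85,7,4,92,0.006,0,-0.955]])

```text
clock: 16.57
tcp_pos: [0.6833, -0.0235, 0.0501]
ee_rot: [180.0, -0.1, 175.6]
force: [-0.5, 0.2, -0.6]
grip_width: 0.995
grip_force: 0.0
```

```bash
python3 - <<'E'
from h import *
from rig import arm
s=arm.observe();state(s)
print(delta(s,117.5,-48,50,180))
E
```

```text
clk 16.57 deck [132.1 -47.6] z 50.1 rot [ 1.7996e+02 -7.0000e-02  1.7563e+02] F(deck) [-0.6  0.1] -0.6 q [-2. 38. 14. 66.  0.  2.]
(array([14.6, -0.5,  0.2]), array([ 0.001, -0.001, -0.008]))
```

Call:
move_arm(plan=[[85,4,0,0,0,0,-0.008],[85,8,0,0,0,0,-0.008],[85,11,0,0,0,0,-0.008],[85,13,0,0,0,0,-0.008],[85,14,0,0,0,0,-0.008],[85,15,0,0,0,0,-0.008]])

```text
clock: 17.07
tcp_pos: [0.6684, -0.0224, 0.0493]
ee_rot: [180.0, -0.0, 176.2]
force: [7.3, 0.0, 4.2]
grip_width: 0.996
grip_force: 3.6
```

```bash
python3 - <<'E'
from h import *
from rig import arm
s=arm.observe();state(s)
E
```

```text
clk 17.07 deck [117.1 -47.5] z 49.3 rot [ 1.7996e+02 -5.0000e-02  1.7618e+02] F(deck) [7.3 0.5] 4.2 q [-2. 36. 10. 64.  0.  2.]
```

Call:
move_arm(plan=[[85,0,0,0,0,0,0],[85,-8,0,0,0,0,0],[85,-13,0,0,0,0,0],[85,-13,0,-40,0,0,0],[85,-13,0,-80,0,0,0],[85,-13,0,-110,0,0,0],[85,-5,-40,-110,0,0,0],[85,0,-80,-110,0,0,0.05],[85,0,-120,-110,0,0,0.1],[85,0,-160,-110,0,0,0.15],[85,0,-200,-110,0,0,0.2],[85,0,-240,-110,0,0,0.24],[85,0,-270,-110,0,0,0.24],[85,0,-270,-110,0,0,0.24],[85,0,-270,-110,0,0,0.24]])

```text
clock: 18.32
tcp_pos: [0.6492, -0.2935, 0.1573]
ee_rot: [180.0, -0.3, 162.3]
force: [0.0, -0.2, -0.3]
grip_width: 0.999
grip_force: 0.0
```

```bash
cat >> h.py <<'E'
E
python3 - <<'E'
from h import *
from rig import arm
s=arm.observe();state(s);look(arm)
c=arm.camera("top");cv2.imwrite("pics/o5.png",ortho(c,.09,.42,.69,-.12,.18,2500))
E
```

```text
clk 18.32 deck [ 116.4 -319.2] z 157.3 rot [179.99  -0.25 162.29] F(deck) [ 0.1 -0.2] -0.3 q [-24.  41.  34.  83.  -0.  -7.]
top 3686 [0.  0.2] [216. 215.] 89.5
top 1272 [ 21.9 225.1] [127.  88.] 75.8
scene 3531 [0.1 0.4] [216. 221.] 89.7
scene 1337 [ 22.2 226. ] [128.  92.] 76.8
```

View pics/o5.png

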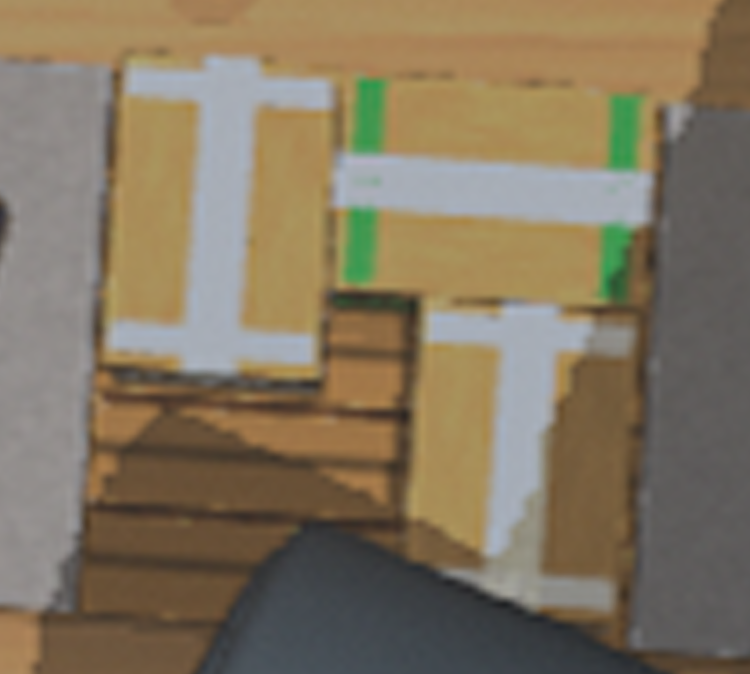

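The picture shows green tight against both white cartons (seams near column 338 and row 300). I moved the wrong way in y at height, without harm. Next is blue, from its +x side.

```bash
python3 - <<'E'
from h import *
from rig import arm
s=arm.observe();state(s)
for a in [(84,210,160,166),(84,210,50,166)]: print(delta(s,*a))
E
```

```text
clk 18.47 deck [ 117.1 -316.4] z 158.2 rot [179.99  -0.2  162.5 ] F(deck) [0.3 2. ] 0.2 q [-24.  41.  34.  83.  -0.  -7.]
(array([156. , 503.8,  -1.2]), array([ 0.   , -0.003,  0.007]))
(array([155.6, 503.8, 108.8]), array([ 0.   , -0.003,  0.007]))
```

Call:
move_arm(plan=[[85,12,40,0,0,0,0],[85,24,80,0,0,0,0],[85,37,120,0,0,0,0],[85,49,160,0,0,0,0],[85,62,200,0,0,0,0],[85,74,240,0,0,0,0],[85,87,280,0,0,0,0],[85,99,320,0,0,0,0],[85,111,360,0,0,0,0],[85,124,400,0,0,0,0],[85,136,440,0,0,0,0],[85,148,480,0,0,0,0],[85,156,504,0,0,0,0.007],[85,156,504,0,0,0,0.007],[85,156,504,0,0,0,0.007],[85,156,504,0,0,0,0.007]])

```text
clock: 19.8
tcp_pos: [0.6528, 0.2363, 0.1588]
ee_rot: [-180.0, -0.2, 162.1]
force: [-0.7, -0.0, -0.1]
grip_width: 0.994
grip_force: 0.0
```

```bash
python3 - <<'E'
from h import *
from rig import arm
s=arm.observe();state(s)
for a in [(84,210,160,166),(84,210,50,166),(-5,226,50,180)]: print(delta(s,*a))
E
```

```text
clk 19.80 deck [ 84.  209.6] z 158.8 rot [-1.7998e+02 -1.7000e-01  1.6212e+02] F(deck) [-0.7 -0.1] -0.1 q [20. 38. 29. 81.  0. 38.]
(array([ 0.1,  0.4, -1.2]), array([-0.   , -0.003,  0.   ]))
(array([ -0.2,   0.4, 108.8]), array([-0.   , -0.003,  0.   ]))
(array([ 90. ,  -5.5, 109.1]), array([ 0.   , -0.003, -0.244]))
```

Call:
move_arm(plan=[[85,-2,0,35,0,0,0],[85,-2,0,70,0,0,0],[85,-2,0,100,0,0,0],[85,0,0,109,0,0,0],[85,4,0,109,0,0,0],[85,8,0,109,0,0,0],[85,14,-0.5,109,0,0,-0.017],[85,21,-1,109,0,0,-0.036],[85,28,-1.5,109,0,0,-0.056],[85,35,-2,109,0,0,-0.076],[85,42,-2.5,109,0,0,-0.095],[85,49,-3,109,0,0,-0.115],[85,56,-3.5,109,0,0,-0.135],[85,63,-4,109,0,0,-0.155],[85,70,-4.5,109,0,0,-0.175],[85,77,-5,109,0,0,-0.195],[85,84,-5.8,109,0,0,-0.215],[85,90,-6.2,109,0,0,-0.232],[85,94,-6.7,109,0,0,-0.244],[85,95,-6.7,109,0,0,-0.244]])

```text
clock: 21.47
tcp_pos: [0.5598, 0.2588, 0.05]
ee_rot: [180.0, -0.2, 176.1]
force: [2.3, -1.6, 1.3]
grip_width: 0.995
grip_force: 1.0
```

```bash
python3 - <<'E'
from h import *
from rig import arm
s=arm.observe();state(s);look(arm)
E
```

```text
clk 21.47 deck [-10.4 225.7] z 50.0 rot [179.98  -0.19 176.1 ] F(deck) [ 2.4 -1.4] 1.3 q [25. 30.  0. 60.  0. 29.]
top 3793 [-0.2 -0.2] [215. 216.] 89.6
scene 3533 [-0.3  0.1] [216. 221.] 89.7
```

Call:
move_arm(plan=[[85,-8,0,0,0,0,0],[85,-10,0,-40,0,0,0],[85,-10,0,-80,0,0,0],[40,0,20,-90,0,0,0.12],[40,15,50,-90,0,0,0.24],[40,30,75,-90,0,0,0.36],[40,45,92,-90,0,0,0.48],[40,55,94,-90,0,0,0.6],[40,55,94,-90,0,0,0.72],[40,55,94,-90,0,0,0.84],[40,55,94,-90,0,0,0.96],[40,55,94,-90,0,0,1.08],[40,55,94,-90,0,0,1.2],[40,55,94,-90,0,0,1.32],[40,55,94,-90,0,0,1.44],[40,55,94,-90,0,0,1.571],[40,55,94,-90,0,0,1.571],[40,55,94,-90,0,0,1.571]])

```text
clock: 23.07
tcp_pos: [0.513, 0.3562, 0.14]
ee_rot: [-179.8, -0.0, 86.2]
force: [0.1, -0.3, -0.0]
grip_width: 0.468
grip_force: 0.0
```

```bash
python3 - <<'E'
from h import *
from rig import arm
s=arm.observe();state(s);look(arm)
for a in [(-65.5,318,50,90),(-65.5,130,50,90)]: print(delta(s,*a))
E
```

```text
clk 23.07 deck [-63.7 319.7] z 140.0 rot [-1.7982e+02 -3.0000e-02  8.6170e+01] F(deck) [ 0.1 -0.3] -0.0 q [ 35.  28.  11.  72.   0. 129.]
top 3790 [-0.1 -0.3] [215. 216.] 89.6
top 1308 [-65.3 227.3] [127.  88.] 90.0
scene 3539 [-0.1  0.3] [217. 219.] 89.7
scene 1194 [-64.7 228.3] [ 93. 126.] 0.1
(array([-1.7, -1.5, 90. ]), array([-0.003, -0.   ,  0.001]))
(array([-189.7,   -1.7,   89.9]), array([-0.003, -0.   ,  0.001]))
```

Call:
move_arm(plan=[[40,-1,-2,35,0,0,0],[40,-1,-2,70,0,0,0],[40,-2,-2,88,0,0,0],[40,-3,-2,90,0,0,0],[40,-8,-2,90,0,0,0],[40,-14,-2,90,0,0,0],[40,-19,-2,90,0,0,0],[40,-26,-2,90,0,0,0],[40,-35,-2,90,0,0,0],[40,-45,-2,90,0,0,0],[40,-55,-2,90,0,0,0],[40,-65,-2,90,0,0,0],[40,-75,-2,90,0,0,0],[40,-85,-2,90,0,0,0],[40,-95,-2,90,0,0,0],[40,-105,-2,90,0,0,0],[40,-115,-2,90,0,0,0],[40,-125,-2,90,0,0,0],[40,-132,-2,90,0,0,0],[40,-135,-2,90,0,0,0]])

```text
clock: 24.83
tcp_pos: [0.5007, 0.2206, 0.0501]
ee_rot: [-179.8, -0.0, 86.0]
force: [0.3, 2.0, 0.1]
grip_width: 0.467
grip_force: 1.2
```

```bash
python3 - <<'E'
from h import *
from rig import arm
s=arm.observe();state(s);look(arm)
c=arm.camera("top");cv2.imwrite("pics/o6.png",ortho(c,.09,.42,.69,-.08,.22,2500))
for a in [(-65.5,122,50,90)]: print(delta(s,*a))
E
```

```text
clk 24.83 deck [-66.7 183.6] z 50.1 rot [-1.7982e+02 -2.0000e-02  8.5960e+01] F(deck) [0.1 2. ] 0.1 q [ 24.  23. -12.  56.   0. 118.]
top 4969 [-2.  31.3] [278. 219.] 89.6
scene 4597 [-1.6 32.8] [280. 224.] 89.6
(array([-61.6,   1.4,   0.1]), array([-0.003, -0.   , -0.002]))
```

View pics/o6.png

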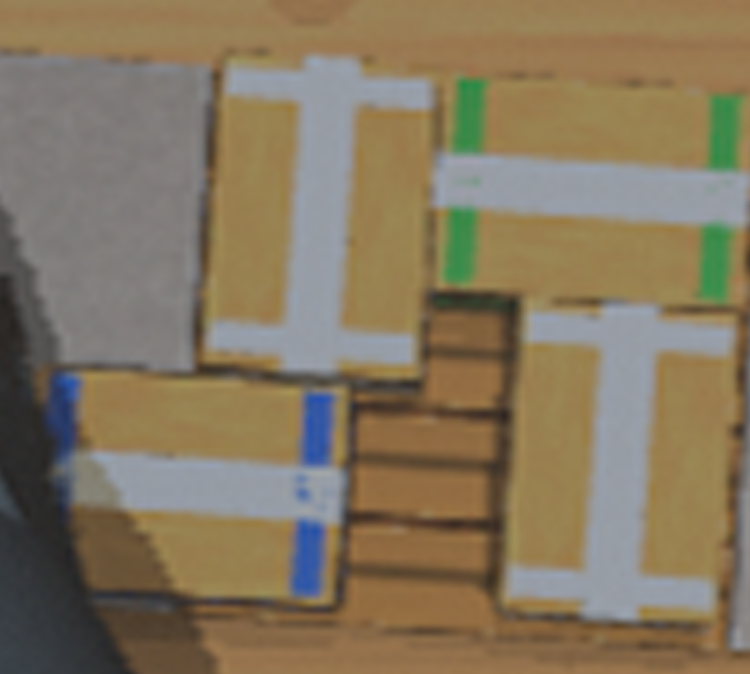

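Blue slides straight alongside the far white carton, with about 64 mm left (columns 348 to 510) to the near one. I continue.

Call:
move_arm(plan=[[40,-6,0,0,0,0,0],[40,-14,0,0,0,0,0],[40,-23,0,0,0,0,0],[40,-32,0,0,0,0,0],[40,-41,0,0,0,0,0],[40,-49,0,0,0,0,0],[40,-55,0,0,0,0,0],[40,-59,0,0,0,0,0],[40,-61,0,0,0,0,0],[40,-63,0,0,0,0,0],[40,-63,0,0,0,0,0],[40,-63,0,0,0,0,0]])

```text
clock: 25.98
tcp_pos: [0.4965, 0.159, 0.0501]
ee_rot: [-179.8, -0.0, 86.0]
force: [-0.3, 0.5, 0.3]
grip_width: 0.468
grip_force: 0.0
```

```bash
python3 - <<'E'
from h import *
from rig import arm
s=arm.observe();state(s)
c=arm.camera("top");o=ortho(c,.09,.42,.69,-.08,.22,2500)
# gap profile along rows x=.47-.50 : print gray across the seam blue/set_near
for x in(.462,.478,.492):
    r=int((.69-x)*2500);g=cv2.cvtColor(o,cv2.COLOR_BGR2GRAY)[r-5:r+6,440:540].mean(0);print(x,g[::3].round().astype(int))
E
```

```text
clk 25.98 deck [-66.7 121.8] z 50.1 rot [-1.7984e+02 -3.0000e-02  8.6010e+01] F(deck) [-0.3  0.5] 0.3 q [ 18.  20. -16.  54.   0. 112.]
0.462 [126 123 118 106  94  83  83  87  86  84  88  98 109 122 131 130 123 107
  85  69  75  97 124 140 149 154 151 149 146 144 144 144 145 145]
0.478 [138 140 141 139 133 127 123 121 120 122 128 135 142 148 150 149 147 135
 110  88  77  83  99 116 132 138 134 130 129 128 127 128 128 129]
0.492 [154 153 152 150 148 146 145 144 145 146 147 148 149 149 148 149 156 155
 145 132 113  98  94 108 128 136 134 131 130 128 128 128 128 129]
```

Call:
move_arm(plan=[[40,-1.5,0,0,0,0,0],[40,-2.5,0,0,0,0,0],[40,-3.2,0,0,0,0,0],[40,-3.2,0,0,0,0,0]])

```text
clock: 26.37
tcp_pos: [0.4963, 0.1557, 0.0501]
ee_rot: [-179.8, -0.0, 86.0]
force: [0.2, 0.7, -0.6]
grip_width: 0.468
grip_force: 0.5
```

```bash
python3 - <<'E'
from h import *
from rig import arm
s=arm.observe();state(s)
E
```

```text
clk 26.37 deck [-66.7 118.6] z 50.1 rot [-1.7984e+02 -4.0000e-02  8.6000e+01] F(deck) [0.2 0.8] -0.6 q [ 17.  20. -16.  54.   0. 111.]
```

Call:
move_arm(plan=[[40,-0.5,0,0,0,0,0],[40,-1,0,0,0,0,0]])

```text
clock: 26.53
tcp_pos: [0.4963, 0.1549, 0.0501]
ee_rot: [-179.8, -0.1, 86.0]
force: [0.2, 3.2, -0.4]
grip_width: 0.474
grip_force: 1.6
```

```bash
python3 - <<'E'
from h import *
from rig import arm
s=arm.observe();state(s)
E
```

```text
clk 26.53 deck [-66.7 117.7] z 50.1 rot [-1.7984e+02 -5.0000e-02  8.6010e+01] F(deck) [-0.   3.2] -0.4 q [ 17.  20. -16.  54.   0. 111.]
```

Call:
move_arm(plan=[[40,10,0,0,0,0,0],[40,20,0,0,0,0,0],[40,20,0,-40,0,0,0],[40,20,0,-80,0,0,0],[85,0,-30,-90,0,0,-0.12],[85,-30,-60,-90,0,0,-0.24],[85,-60,-70,-90,0,0,-0.36],[85,-74,-70,-90,0,0,-0.48],[85,-74,-70,-90,0,0,-0.6],[85,-74,-70,-90,0,0,-0.72],[85,-74,-70,-90,0,0,-0.84],[85,-74,-70,-90,0,0,-0.96],[85,-74,-70,-90,0,0,-1.08],[85,-74,-70,-90,0,0,-1.2],[85,-74,-70,-90,0,0,-1.32],[85,-74,-70,-90,0,0,-1.44],[85,-74,-70,-90,0,0,-1.571],[85,-74,-70,-90,0,0,-1.571],[85,-74,-70,-90,0,0,-1.571]])

```text
clock: 28.12
tcp_pos: [0.4216, 0.0863, 0.1403]
ee_rot: [180.0, -0.2, 175.8]
force: [-0.9, 0.5, -0.1]
grip_width: 0.994
grip_force: 0.0
```

```bash
python3 - <<'E'
from h import *
from rig import arm
s=arm.observe();state(s);look(arm)
for a in [(-137,44,50,180),(-118,44,50,180)]: print(delta(s,*a))
E
```

```text
clk 28.12 deck [-136.5   44.2] z 140.3 rot [ 1.7997e+02 -1.6000e-01  1.7585e+02] F(deck) [-0.9  0.4] -0.1 q [ 12.   6. -20.  64.   0.  16.]
top 3542 [-0.5 -0.2] [215. 216.] 89.8
scene 4613 [-2.3  0.6] [215. 226.] 89.8
(array([ 0.2, -0.3, 90.3]), array([ 0.001, -0.003, -0.004]))
(array([-18.8,  -0.2,  90.2]), array([ 0.001, -0.003, -0.004]))
```

Call:
move_arm(plan=[[85,0,0,35,0,0,0],[85,0,0,70,0,0,0],[85,0,0,88,0,0,0],[85,0,0,90,0,0,0],[85,0,0,90,0,0,-0.004],[85,-5,0,90,0,0,-0.004],[85,-10,0,90,0,0,-0.004],[85,-14,0,90,0,0,-0.004],[85,-16,0,90,0,0,-0.004],[85,-17.5,0,90,0,0,-0.004],[85,-18.5,0,90,0,0,-0.004]])

```text
clock: 29.13
tcp_pos: [0.4398, 0.0845, 0.0504]
ee_rot: [180.0, -0.2, 176.2]
force: [-3.4, 0.6, 2.5]
grip_width: 0.998
grip_force: 1.8
```

```bash
python3 - <<'E'
from h import *
from rig import arm
s=arm.observe();state(s)
E
```

```text
clk 29.13 deck [-118.2   43.7] z 50.4 rot [ 1.7996e+02 -1.7000e-01  1.7623e+02] F(deck) [-3.4  0.4] 2.5 q [ 11.  12. -27.  51.   0.  15.]
```

Call:
move_arm(plan=[[85,-0.4,0,0,0,0,0],[85,-0.8,0,0,0,0,0]])

```text
clock: 29.3
tcp_pos: [0.4403, 0.0845, 0.0502]
ee_rot: [180.0, -0.2, 176.2]
force: [-4.2, 0.6, 3.7]
grip_width: 0.995
grip_force: 1.9
```

```bash
python3 - <<'E'
from h import *
from rig import arm
s=arm.observe();state(s)
E
```

```text
clk 29.30 deck [-117.7   43.7] z 50.2 rot [179.96  -0.18 176.24] F(deck) [-4.3  0.3] 3.7 q [ 11.  12. -27.  51.   0.  15.]
```

Call:
move_arm(plan=[[85,8,0,0,0,0,0],[85,15,0,0,0,0,0],[85,15,0,-40,0,0,0],[85,15,0,-80,0,0,0],[85,20,30,-120,0,0,0],[85,30,70,-120,0,0,0],[85,40,110,-120,0,0,0],[85,50,150,-120,0,0,0],[85,60,190,-120,0,0,0],[85,70,220,-120,0,0,0],[85,70,220,-120,0,0,0],[85,70,220,-120,0,0,0]])

```text
clock: 30.3
tcp_pos: [0.3842, 0.3097, 0.1703]
ee_rot: [180.0, -0.2, 176.4]
force: [-0.1, -0.2, -0.8]
grip_width: 0.995
grip_force: 0.0
```

```bash
python3 - <<'E'
from h import *
from rig import arm
s=arm.observe();state(s);look(arm)
c=arm.camera("top");o=ortho(c,.09,.43,.68,-.1,.16,3000);cv2.imwrite("pics/o7.png",o[:,:][:600] if 0 else cv2.resize(o,None,fx=.8,fy=.8,interpolation=cv2.INTER_AREA))
E
```

```text
clk 30.30 deck [-189.1  264.6] z 170.3 rot [ 1.7998e+02 -1.7000e-01  1.7643e+02] F(deck) [-0.1 -0.2] -0.8 q [39. 12. -8. 70.  0. 42.]
top 5092 [-0.1 -0.4] [215. 216.] 89.6
scene 4583 [-1.3 -0.2] [217. 222.] 89.8
```

View pics/o7.png

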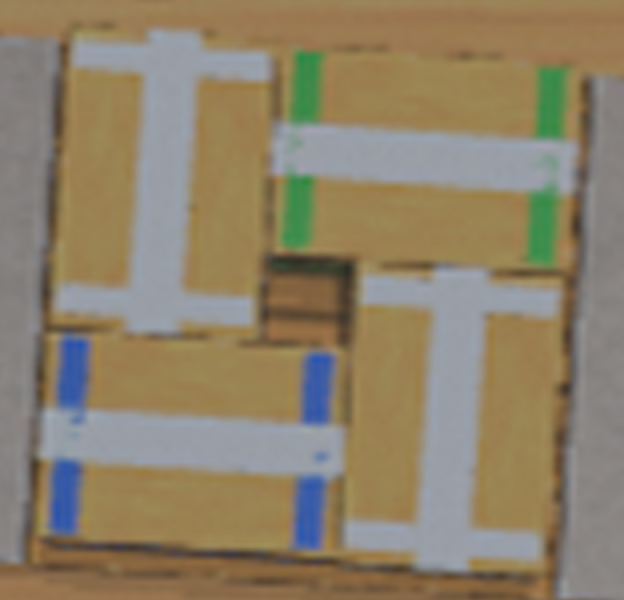

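The picture shows a closed pinwheel: all four seams are hairlines, the square hole is at (308,300), and the outline is 215x216 mm centred on the slab. The arm is clear, so I hand in.

```bash
python3 -c "
from rig import arm
print(arm.finish_job())"
```

```text
the job is handed in; nothing more can be done
None
```

The pinwheel layer is finished and handed in at about 30 s of the 70 s allowed: green and blue were slid into the two empty places, the outline measured 215 x 216 mm (214 mm ideal), the white-striped cartons stayed in place within about 1 mm, and the arm stayed clear of the bottles.

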